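Turn the washed pots over to drain

ROBOT

A 6-joint arm with a two-finger parallel gripper is mounted at the origin on the work surface. World frame = base frame: x ahead of the robot, y to its left, z up, the work surface at z = 0. Lengths are in mm, angles in rad, forces in N, time in s.
With the tool pointing down it reaches from about 350 to 875 mm from the base axis. Payload 4.2 kg.
Tool frame: the origin (TCP) lies midway between the tips of the shut fingers; the grasp point (between the pads) lies 19 mm behind it (arm.tcp_to_grasp is the distance from the TCP to the grasp point, in mm); z points along the fingers, y is the line along which they close (so a half turn about z gives the same grasp; the last joint's range is limited). The gripper opens to 85 mm and grips with 20 to 120 N. Pads are 22 mm wide; open, the fingers measure 114 mm over their backs; the gripper's body (76 mm by 85 mm) begins 54 mm behind the grasp point. The pads swing forward as they close: fully open they stand 13 mm farther back than shut.
Start: joints at [1.455, 0.385, 0.008, 0, -1.194, -0.259], TCP at [228.771, 581.604, 202.612] pointing down, gripper open.
Joint ranges: [-3.14, 3.14], [-1.21, 2.06], [-1.07, 1.41], [-3.16, 2.05], [-2.99, -0.16], [-3.1, 3.1]. Speed limits (rad/s): [2.79, 2.79, 3.14, 3.14, 3.14, 3.14].

INTERFACE

Orientations are given as a unit quaternion [x, y, z, w].
In Python, from bench import arm, get_image gives the robot as it stands.
- The arm moves only by the tool drive_tool, never from a script. Its argument "deltas" is a list of rows, each a list of 2 entries, a list of its own where there are three numbers: the shift along the tool's x, y, z in cm, then the turn, a rotation vector about the tool's x, y, z in degrees. In form: [[[x, y, z], [ax, ay, az]], ...]. A call has 1 to 12 rows; each row shifts and turns the commanded pose from where the row before left it, along the tool's axes as they then stand; what a row does not reach is not made up. A row lasts 1/10 s, in which the tool goes at most 50 mm and 8.59 degrees, less where a joint would pass 70% of its speed; a pose out of reach is approached as far as the arm can. A call with a gripper value outside its range is refused whole. "claw" is the finger opening in cm, from 0 to 8.54, set as the call begins (left out, the last holds). The fingers move at their own pace and stop on an object; the grip force is fixed at half the most. Time passes only in rows, so rows that do not move let the fingers close. It gives the time, the measured TCP pose, the force, the opening and the grip force at its end, in the units of the state.
- arm.read_state(): the state, without advancing time (a new reading comes with each control period).
- get_image(name): name is "side" or "top" or "wrist"; returns a dict with "img" (384x512x3 uint8, red, green, blue), "fx", "fy", "cx", "cy" (pixels), "eye" and "orientation" of the camera in the world; the wrist camera has in their place "mount" (4x4, takes a point from camera to tool coordinates, whose origin is the TCP and whose axes are the flange's). Camera axes: x right, y down, z forward; pixel columns grow to the right and rows downward; lengths in mm; the calibration is good to about 2 mm. A picture is of the moment at which its call begins: read the wrist's pose just before it. There is no depth.
- arm.job_done(): hands the job in; it is judged then, once.
The state is a dict: "clock": time; "joints": joint angles; "joint_vel": joint speeds; "joint_efforts": joint torques, N m; "position": TCP position; "ee_rot": TCP orientation; "contact_force": force on the tool from outside, world axes, zero at the start; "wrist_torque": the same for the moment, N m; "gripper_width": finger opening in mm; "grasp_force": force on a finger pad.
Only numpy, scipy, OpenCV 4.12 (cv2) and the standard library are available. Lean on these libraries where they do the work, as an engineer would, in place of code of your own. Each camera call takes 0.05 s, during which the arm holds its last target. There are 200 camera calls.

TASK

Two washed steel pots wait on the worktop: one lies on its end, the other stands mouth up. Put one in each bay of the grey draining tray, mouth down and sitting flat on the bay's floor, with its tab lying in the gap of the bay's wall. Leave the bowl, the mug and the bottle where they are.

Things in the scene. Friction and masses are not known exactly. Their poses are not given: they have to be found in the camera images.
- pot_lying: plain steel open pot, 66 long (x) x 52 wide (y) x 58 high (z), walls and base 3 thick; a flat tab, 24 wide, 4 thick, sticks out 14 from one end wall, level with the rim. Origin: centre of the base's outside; z points to the mouth, x to the tab end. It starts lying on its plain end, tab uppermost, mouth facing roughly to the right (-y) (origin 33 above the worktop).
- pot_standing: plain steel open pot, 66 long (x) x 52 wide (y) x 58 high (z), walls and base 3 thick; a flat tab, 24 wide, 4 thick, sticks out 14 from one end wall, level with the rim. Origin: centre of the base's outside; z points to the mouth, x to the tab end. It starts standing on its base, mouth up, tab roughly to the left (+y).
- pot_lying_tab (a point): middle of the tip of that pot's tab (at 47, 0, 56 in the pot's frame)
- pot_standing_tab (a point): middle of the tip of that pot's tab (at 47, 0, 56 in the pot's frame)
- tray: grey draining tray, fixed, 104 (x) x 196 (y), floor 4 thick; origin: centre of its underside, z up. Bays side by side at y = -55 and +55, each 76 (x) x 62 (y) inside, walls 4 thick rising 8 above the floor (12 above the worktop). Each bay's -x wall (facing roughly right, to the pots) has a 38 wide gap in its middle for the tab. Ribs 3 high lie between the bays.
- bay_left (a point): centre of the floor of the bay at +y of the tray, 4 above the worktop
- bay_right (a point): centre of the floor of the bay at -y of the tray, 4 above the worktop
- bowl: green plastic mixing bowl, 130 across, 50 high, bystander; origin: centre of its underside
- mug: white mug, 80 across, 90 high, bystander; origin: centre of its underside
- bottle: clear bottle with a white cap, 60 across, 150 high, bystander; origin: centre of its underside

How it is judged:
By the outcome, as a careful person would: the job done as asked, in the order asked, and still so for the second after the job is handed in, with the robot touching nothing.
It also fails if it takes over 72 s, if anything falls off the work surface, if the arm or the gripper's body presses on something with over 40 N, if the wrist force passes 120 N, or if a joint passes its speed limit or range.

## Working session

There is one attempt and no reset: what is moved stays moved. The work goes in short steps, Python scripts to look and compute and a tool call to move; the robot and the scene stay as the last step left them, time stands still between calls to the robot, and variables do not carry over. Pictures are saved under pics/ and viewed, at most 10 in all, crops included, and the job is handed in when it is done.

Besides the shell and the picture viewer there is one more tool, called after "Call:" as name([rows], argument=value, ...), one row to a line, values as JSON. drive_tool: Moves the arm, as the interface text tells. Its arguments: {"type":"object","properties":{"deltas":{"type":"array"},"claw":{"type":"number"}},"required":["deltas"]}

```bash
ls; mkdir -p pics
python3 - <<'E'
from bench import arm,get_image
import cv2,numpy as np
s=arm.read_state();print(s)
for n in["side","top","wrist"]:
    d=get_image(n);cv2.imwrite(f"pics/{n}0.png",d["img"][:,:,::-1]);np.save(f"{n}0.npy",d,allow_pickle=True)
    print({k:v for k,v in d.items() if k!="img"})
a=cv2.imread("pics/top0.png");b=cv2.imread("pics/side0.png")
cv2.imwrite("pics/t_big.png",cv2.resize(a,(800,600)));cv2.imwrite("pics/s_big.png",cv2.resize(b,(800,600)))
E
```

```text
pics
{'clock': 0.0, 'joints': array([ 1.45459934e+00,  3.85592121e-01,  6.62696311e-03, -5.49891489e-04,
       -1.19394992e+00, -2.58586203e-01]), 'joint_vel': array([ 0.00041142,  0.0004209 ,  0.0009826 , -0.00019826,  0.00075111,
        0.00089864]), 'joint_efforts': array([ 6.38580082e-05, -3.92292273e+01,  1.88401276e+01,  4.18616831e+00,
       -4.60582698e-03, -5.84176803e-06]), 'position': array([228.53677322, 581.03421771, 201.49304804]), 'ee_rot': array([ 9.82474026e-01, -1.86396351e-01, -1.79539950e-04,  1.07486936e-03]), 'contact_force': array([-0.3614584 , -0.0981239 , -0.13009549]), 'wrist_torque': array([-0.01975939,  0.03480256, -0.01136968]), 'grasp_force': 0.0, 'gripper_width': 85.21705381681589}
{'fx': 451.5636873627877, 'fy': 451.5636873627877, 'cx': 257.1042818441118, 'cy': 196.70513063640382, 'eye': array([ 498.21971823, -826.12418834, 1013.90242838]), 'orientation': array([ 0.9225781 , -0.07405228,  0.02643221, -0.37771318])}
{'fx': 405.90939953457183, 'fy': 405.90939953457183, 'cx': 251.57392888111028, 'cy': 192.16780506315183, 'eye': array([ 529.29515016,   64.15252638, 1427.12540915]), 'orientation': array([ 0.70940862, -0.70397264,  0.02249953, -0.02560679])}
{'fx': 287.63058803154786, 'fy': 287.63058803154786, 'cx': 255.64602037165892, 'cy': 191.068879115484, 'mount': array([[ 8.59922521e-04, -9.45205624e-01, -3.26474484e-01,
         8.49004766e+01],
       [ 9.99999613e-01,  7.51876258e-04,  4.57139926e-04,
         2.56738485e-01],
       [-1.86622816e-04, -3.26474750e-01,  9.45205905e-01,
        -1.71501968e+02],
       [ 0.00000000e+00,  0.00000000e+00,  0.00000000e+00,
         1.00000000e+00]])}
```

View pics/t_big.png

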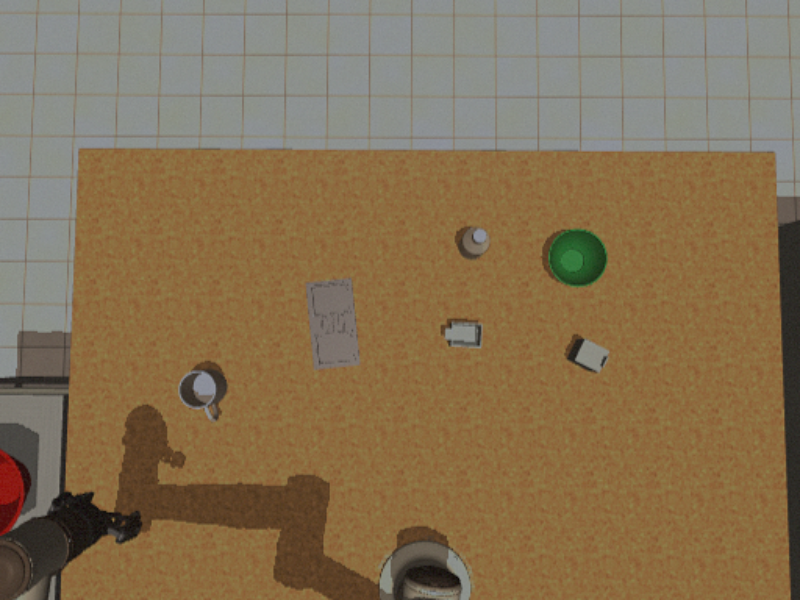

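View pics/s_big.png

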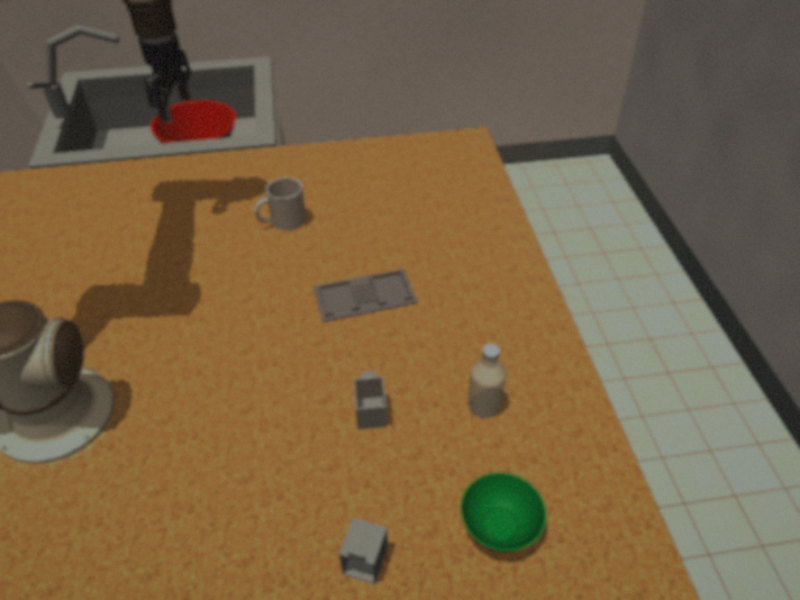

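The top view shows the tray at about (333,323), the standing pot at (463,334) with its tab to the left, and the lying pot at (590,353) with its mouth to the right. The side view agrees. The tray gaps face right.

```bash
cat > h.py <<'E'
import numpy as np,cv2
from scipy.spatial.transform import Rotation as R
from bench import arm,get_image
def cam(n):
    s=arm.read_state(); d=get_image(n)
    if n=="wrist":
        T=np.eye(4);T[:3,:3]=R.from_quat(s["ee_rot"]).as_matrix();T[:3,3]=s["position"]
        W=T@d["mount"]; d["Rm"],d["eye"]=W[:3,:3],W[:3,3]
    else: d["Rm"]=R.from_quat(d["orientation"]).as_matrix()
    return d
def pix2plane(d,u,v,z):
    r=d["Rm"]@np.array([(u-d["cx"])/d["fx"],(v-d["cy"])/d["fy"],1]);return d["eye"]+r*(z-d["eye"][2])/r[2]
def proj(d,P):
    p=(np.atleast_2d(P)-d["eye"])@d["Rm"];return np.c_[p[:,0]/p[:,2]*d["fx"]+d["cx"],p[:,1]/p[:,2]*d["fy"]+d["cy"]]
def save(d,name,box=None,k=1):
    im=d["img"][:,:,::-1]
    if box: im=im[box[1]:box[3],box[0]:box[2]]
    cv2.imwrite("pics/"+name,cv2.resize(im,None,fx=k,fy=k,interpolation=cv2.INTER_CUBIC))
E
python3 - <<'E'
from h import *
print([x for x in dir(arm) if x[0]!="_"])
d=cam("top")
q=lambda u,v,z:print((u,v),pix2plane(d,u/1.5625,v/1.5625,z).round(0)[:2])
print("tray");[q(*p,12) for p in[(306,283),(352,279),(360,363),(314,368)]]
print("stand");q(463,334,58);q(444,333,58);q(482,334,58)
print("lying");q(590,353,60)
print("mug");q(200,389,60);print("bottle");q(475,242,80);print("bowl");q(577,257,40)
E
```

```text
['IKError', 'job_done', 'read_state', 'tcp_to_grasp']
tray
(306, 283) [663. 266.]
(352, 279) [673. 163.]
(360, 363) [485. 143.]
(314, 368) [474. 245.]
stand
(463, 334) [551. -81.]
(444, 333) [553. -40.]
(482, 334) [ 551. -122.]
lying
(590, 353) [ 512. -353.]
mug
(200, 389) [429. 483.]
bottle
(475, 242) [ 747. -104.]
bowl
(577, 257) [ 722. -333.]
```

Call:
drive_tool([
  [[3.96,2.76,-0.4],[0,0,0]],
  [[3.96,2.76,-0.4],[0,0,0]],
  [[3.96,2.76,-0.4],[0,0,0]],
  [[3.96,2.76,-0.4],[0,0,0]],
  [[3.96,2.76,-0.4],[0,0,0]],
  [[3.96,2.76,-0.4],[0,0,0]],
  [[3.96,2.76,-0.4],[0,0,0]],
  [[3.96,2.76,-0.4],[0,0,0]],
  [[3.96,2.76,-0.4],[0,0,0]],
  [[3.96,2.76,-0.4],[0,0,0]],
  [[3.96,2.76,-0.4],[0,0,0]],
  [[3.96,2.76,-0.4],[0,0,0]],
])

```text
clock: 1.4
position: [550.4, 97.6, 250.8]
ee_rot: [0.982, -0.186, 0.0, -0.0]
contact_force: [1.3, 0.2, 0.1]
gripper_width: 85.1
grasp_force: 0.0
```

Call:
drive_tool([
  [[0,0,0],[0,0,7.6]],
  [[0,0,0],[0,0,7.6]],
  [[0,0,0],[0,0,7.6]],
  [[0,0,0],[0,0,7.6]],
  [[0,0,0],[0,0,7.6]],
  [[0,0,0],[0,0,7.6]],
  [[0,0,0],[0,0,7.6]],
  [[0,0,0],[0,0,7.6]],
  [[0,0,0],[0,0,7.6]],
  [[0,0,0],[0,0,0]],
  [[0,0,0],[0,0,0]],
])

```text
clock: 2.5
position: [549.6, 99.4, 250.5]
ee_rot: [0.709, -0.705, -0.0, 0.0]
contact_force: [0.0, 0.4, -0.3]
gripper_width: 85.5
grasp_force: 0.0
```

Run:
```python
from h import *
d=cam("wrist");np.save("w1.npy",d,allow_pickle=True);save(d,"w1.png",k=1.5)
print(arm.read_state()["joints"].round(2))
```

```text
[ 0.47  0.24 -0.08 -0.   -1.25 -0.46]
```

View pics/w1.png

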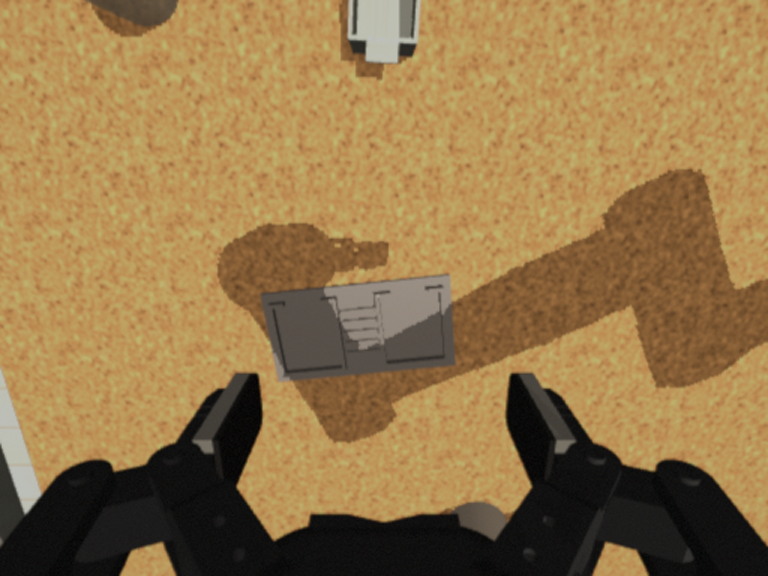

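Call:
drive_tool([
  [[4,0,0],[0,0,0]],
  [[4,0,0],[0,0,0]],
  [[4,0,0],[0,0,0]],
  [[4,0,0],[0,0,0]],
  [[4,0,0],[0,0,0]],
  [[4,0,0],[0,0,0]],
  [[4,0,0],[0,0,0]],
  [[4,0,0],[0,0,0]],
  [[0,0,0],[0,0,0]],
  [[0,0,0],[0,0,0]],
])

```text
clock: 3.55
position: [550.1, -221.4, 250.2]
ee_rot: [0.708, -0.707, -0.0, 0.0]
contact_force: [-1.2, 0.7, 1.1]
gripper_width: 85.4
grasp_force: 0.0
```

Run:
```python
from h import *
d=cam("wrist");np.save("w2.npy",d,allow_pickle=True);save(d,"w2.png",k=1.5)
print(arm.read_state()["joints"].round(2))
# tray
d=np.load("w1.npy",allow_pickle=True).item()
hsv=cv2.cvtColor(d["img"],cv2.COLOR_RGB2HSV)
m=((hsv[:,:,1]<70)&(hsv[:,:,2]>20)).astype(np.uint8)
m[:160]=0;m[270:]=0;m[:,:160]=0;m[:,320:]=0
m=cv2.morphologyEx(m,cv2.MORPH_CLOSE,np.ones((9,9)))
c=max(cv2.findContours(m,0,1)[0],key=cv2.contourArea)[:,0,:]
W=np.array([pix2plane(d,u,v,4)[:2] for u,v in c],np.float32)
r=cv2.minAreaRect(W);print(r,cv2.boxPoints(r).round(1),(cv2.approxPolyDP(c,6,True)*1.5).tolist())
```

```text
[-0.11  0.3   0.   -0.   -1.27  0.11]
((574.497314453125, 207.21383666992188), (195.00845336914062, 103.02510833740234), 6.527130126953125) [[471.8 247.3]
 [483.5 145. ]
 [677.2 167.1]
 [665.5 269.5]] [[[448.5, 276.0]], [[262.5, 294.0]], [[279.0, 379.5]], [[453.0, 363.0]]]
```

View pics/w2.png

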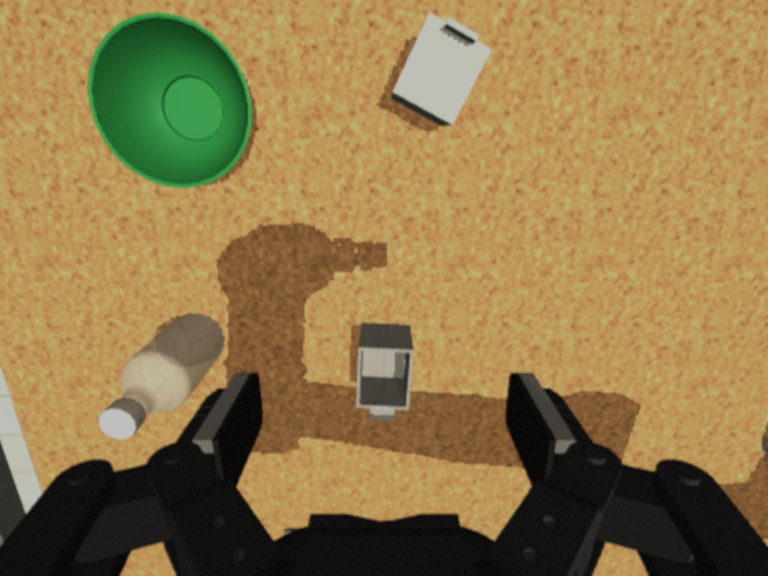

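Run:
```python
from h import *
d=np.load("w2.npy",allow_pickle=True).item()
im=d["img"][:,:,::-1]
a=cv2.resize(im[0:90,250:340],(396*1,396),interpolation=cv2.INTER_CUBIC)
b=cv2.resize(im[205:295,215:305],(396,396),interpolation=cv2.INTER_CUBIC)
cv2.imwrite("pics/crop2.png",np.clip(np.hstack([a,b])*1.3,0,255))
```

```text
[ WARN:0@0.464] global loadsave.cpp:1063 imwrite_ Unsupported depth image for selected encoder is fallbacked to CV_8U.
```

View pics/crop2.png

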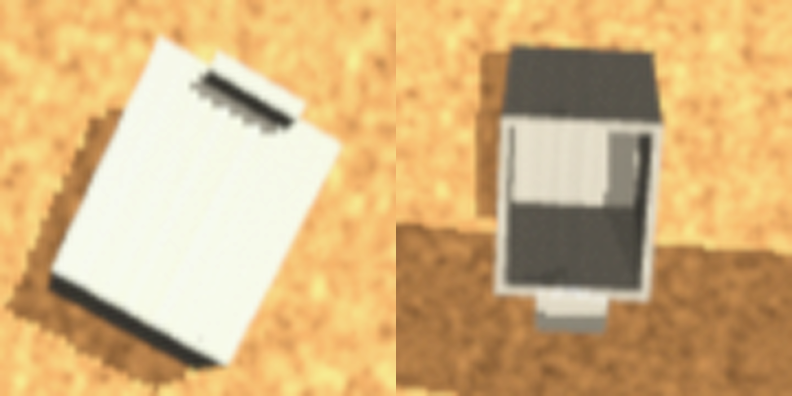

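The lying pot's top face has crop corners (160,37), (341,147), (226,366) and (51,275). The standing pot's rim corners, in the right half, are about (103,117), (265,121), (252,300) and (100,293), with the tab at the bottom.

Run:
```python
from h import *
d=np.load("w2.npy",allow_pickle=True).item()
def f(pts,ox,oy,z):
    W=np.array([pix2plane(d,(x+.5)/4.4-.5+ox,(y+.5)/4.4-.5+oy,z)[:2] for x,y in pts],np.float32)
    e=np.roll(W,-1,0)-W
    print(W.round(1).tolist(),"c",W.mean(0).round(1),"len",np.linalg.norm(e,axis=1).round(1),"ang",np.degrees(np.arctan2(e[:,1],e[:,0])).round(1))
f([(160,37),(341,147),(226,366),(51,275)],250,0,66)
f([(103,117),(265,121),(252,300),(100,293)],215,205,58)
f([(144,318),(209,320)],215,205,58)
```

```text
[[518.2999877929688, -391.0], [472.20001220703125, -367.29998779296875], [498.20001220703125, -316.0], [544.4000244140625, -337.79998779296875]] c [ 508.3 -353. ] len [51.9 57.5 51.1 59.3] ang [ 152.8   63.1  -25.3 -116.1]
[[575.0, -120.80000305175781], [523.2000122070312, -119.4000015258789], [526.0, -52.29999923706055], [577.2000122070312, -54.900001525878906]] c [550.3 -86.8] len [51.8 67.2 51.3 65.9] ang [178.5  87.6  -3.  -91.9]
[[562.4000244140625, -45.0], [540.4000244140625, -44.29999923706055]] c [551.4 -44.7] len [22.1 22.1] ang [178.  -2.]
```

Call:
drive_tool([
  [[0,0,0],[0,0,6.6]],
  [[0,0,0],[0,0,6.6]],
  [[0,0,0],[0,0,6.6]],
  [[0,0,0],[0,0,6.6]],
  [[0,0,0],[0,7.5,0]],
  [[0,0,0],[0,7.5,0]],
  [[0,0,0],[0,7.5,0]],
  [[0,0,0],[0,7.5,0]],
  [[0,0,0],[0,7.5,0]],
  [[0,0,0],[0,7.5,0]],
  [[0,0,0],[0,0,0]],
  [[0,0,0],[0,0,0]],
])

```text
clock: 4.8
position: [550.8, -219.1, 250.1]
ee_rot: [-0.489, 0.784, -0.202, -0.325]
contact_force: [0.6, -0.5, -0.1]
gripper_width: 85.3
grasp_force: 0.0
```

```bash
cat >> h.py <<'E'
def rot(az,tilt):
    "tool rotation: tool x at azimuth az (deg) when down, then z tilted toward x by tilt"
    m=np.array([np.cos(np.radians(az)),np.sin(np.radians(az)),0]);z=np.array([0,0,-1.])
    return R.from_matrix(np.c_[m,np.cross(z,m),z])*R.from_euler("y",tilt,degrees=True)
def go(pos,Rt,s=None):
    s=s or arm.read_state();Rc=R.from_quat(s["ee_rot"])
    print("delta cm",(Rc.inv().apply(np.array(pos)-s["position"])/10).round(2),"rotvec deg",np.degrees((Rc.inv()*Rt).as_rotvec()).round(1),"joints",s["joints"].round(2))
E
python3 - <<'E'
from h import *
go((550.3,-268.7,127),rot(-116.5,45)); go((503,-363.6,21),rot(-116.5,45))
E
```

```text
delta cm [-5.53 -2.15 11.87] rotvec deg [-0.2  0.   0.3] joints [ 0.18  0.46 -0.2   0.61 -1.47 -0.88]
delta cm [-5.51 -2.1  26.87] rotvec deg [-0.2  0.   0.3] joints [ 0.18  0.46 -0.2   0.61 -1.47 -0.88]
```

Call:
drive_tool([
  [[-1.38,-0.53,3],[0,0,0]],
  [[-1.38,-0.53,3],[0,0,0]],
  [[-1.38,-0.53,3],[0,0,0]],
  [[-1.38,-0.53,3],[0,0,0]],
  [[0,0,2.5],[0,0,0]],
  [[0,0,2.5],[0,0,0]],
  [[0,0,2.5],[0,0,0]],
  [[0,0,2.5],[0,0,0]],
  [[0,0,2.5],[0,0,0]],
  [[0,0,2.4],[0,0,0]],
  [[0,0,0],[0,0,0]],
  [[0,0,0],[0,0,0]],
])

```text
clock: 6.0
position: [503.3, -366.1, 22.8]
ee_rot: [-0.487, 0.785, -0.203, -0.324]
contact_force: [0.8, 0.0, 1.2]
gripper_width: 85.2
grasp_force: 0.0
```

Call:
drive_tool([
  [[0,0,0],[0,0,0]],
  [[0,0,0],[0,0,0]],
  [[0,0,0],[0,0,0]],
  [[0,0,0],[0,0,0]],
  [[0,0,0],[0,0,0]],
  [[0,0,0],[0,0,0]],
  [[0,0,0],[0,0,0]],
  [[0,0,0],[0,0,0]],
], claw=4.5)

```text
clock: 6.8
position: [503.9, -365.1, 22.7]
ee_rot: [-0.488, 0.784, -0.203, -0.324]
contact_force: [0.7, 3.4, 5.2]
gripper_width: 50.9
grasp_force: 63.3
```

Call:
drive_tool([
  [[1,0,-1],[0,0,0]],
  [[2.6,0,-2.6],[0,0,0]],
  [[2.6,0,-2.6],[0,0,0]],
  [[2.6,0,-2.6],[0,0,0]],
  [[2.6,0,-2.6],[0,0,0]],
  [[2.6,0,-2.6],[0,0,0]],
  [[0,0,0],[0,0,0]],
])

```text
clock: 7.5
position: [504.8, -365.5, 225.0]
ee_rot: [-0.487, 0.786, -0.205, -0.321]
contact_force: [1.4, -0.1, -1.1]
gripper_width: 51.2
grasp_force: 62.6
```

Call:
drive_tool([
  [[0,0,0],[0,-7.5,0]],
  [[0,0,0],[0,-7.5,0]],
  [[0,0,0],[0,-7.5,0]],
  [[0,0,0],[0,-7.5,0]],
  [[0,0,0],[0,-7.5,0]],
  [[0,0,0],[0,-7.5,0]],
  [[0,0,0],[0,0,0]],
  [[0,0,0],[0,0,0]],
])

```text
clock: 8.3
position: [501.6, -366.0, 218.9]
ee_rot: [-0.527, 0.85, 0.0, -0.0]
contact_force: [-0.5, 0.5, -2.1]
gripper_width: 50.9
grasp_force: 62.6
```

Run:
```python
from h import *
t=rot(-83.47,-45)
go((519,100,220),rot(-83.47,0));go((519,100,220),t)
```

```text
delta cm [-42.52  19.15  -0.1 ] rotvec deg [  0.1  -0.  -32.9] joints [-0.37  0.37  0.02  0.   -1.23 -0.09]
delta cm [-42.52  19.15  -0.1 ] rotvec deg [-12.9 -43.7 -31.2] joints [-0.37  0.37  0.02  0.   -1.23 -0.09]
```

Call:
drive_tool([
  [[-3.87,1.74,0],[0,0,0]],
  [[-3.87,1.74,0],[0,0,0]],
  [[-3.87,1.74,0],[0,0,0]],
  [[-3.87,1.74,0],[0,0,0]],
  [[-3.87,1.74,0],[0,0,0]],
  [[-3.87,1.74,0],[0,0,0]],
  [[-3.87,1.74,0],[0,0,0]],
  [[-3.87,1.74,0],[0,0,0]],
  [[-3.87,1.74,0],[0,0,0]],
  [[-3.87,1.74,0],[0,0,0]],
  [[-3.87,1.74,0],[0,0,0]],
  [[0,0,0],[0,0,0]],
])

```text
clock: 9.5
position: [518.5, 105.7, 218.3]
ee_rot: [-0.531, 0.847, -0.0, -0.001]
contact_force: [-0.2, -0.2, -0.3]
gripper_width: 50.9
grasp_force: 62.8
```

Call:
drive_tool([
  [[0,0,0],[0,0,-6.58]],
  [[0,0,0],[0,0,-6.58]],
  [[0,0,0],[0,0,-6.58]],
  [[0,0,0],[0,0,-6.58]],
  [[0,0,0],[0,0,-6.58]],
  [[0,0,0],[0,-7.5,0]],
  [[0,0,0],[0,-7.5,0]],
  [[0,0,0],[0,-7.5,0]],
  [[0,0,0],[0,-7.5,0]],
  [[0,0,0],[0,-7.5,0]],
  [[0,0,0],[0,-7.5,0]],
  [[0,0,0],[0,0,0]],
])

```text
clock: 10.7
position: [518.3, 98.4, 215.6]
ee_rot: [0.687, -0.617, -0.288, -0.253]
contact_force: [0.0, -0.3, -2.5]
gripper_width: 51.0
grasp_force: 62.8
```

Run:
```python
from h import *
t=rot(-83.47,-45)
go((518.7,211.1,70),t);go((518.7,211.1,20),t)
```

```text
delta cm [ 2.4  -1.41 18.21] rotvec deg [ 0.2  0.1 -0.5] joints [-0.03  0.34  0.   -0.78 -1.44  0.33]
delta cm [ 5.94 -1.45 21.74] rotvec deg [ 0.2  0.1 -0.5] joints [-0.03  0.34  0.   -0.78 -1.44  0.33]
```

Call:
drive_tool([
  [[0.48,-0.28,3.64],[0,0,-0.1]],
  [[0.48,-0.28,3.64],[0,0,-0.1]],
  [[0.48,-0.28,3.64],[0,0,-0.1]],
  [[0.48,-0.28,3.64],[0,0,-0.1]],
  [[0.48,-0.28,3.64],[0,0,-0.1]],
  [[0,0,0],[0,0,0]],
  [[0,0,0],[0,0,0]],
])

```text
clock: 11.4
position: [519.2, 214.4, 73.2]
ee_rot: [0.694, -0.611, -0.285, -0.254]
contact_force: [-0.0, -0.9, -0.7]
gripper_width: 50.9
grasp_force: 62.9
```

Run:
```python
from h import *
t=rot(-83.47,-45)
go((518.7,211.1,20),t)
d=cam("wrist");save(d,"w3.png",k=1.5)
```

```text
delta cm [3.98 0.12 3.55] rotvec deg [ 0.3 -0.1  0.7] joints [ 0.16  0.5  -0.13 -0.9  -1.12  0.47]
```

View pics/w3.png

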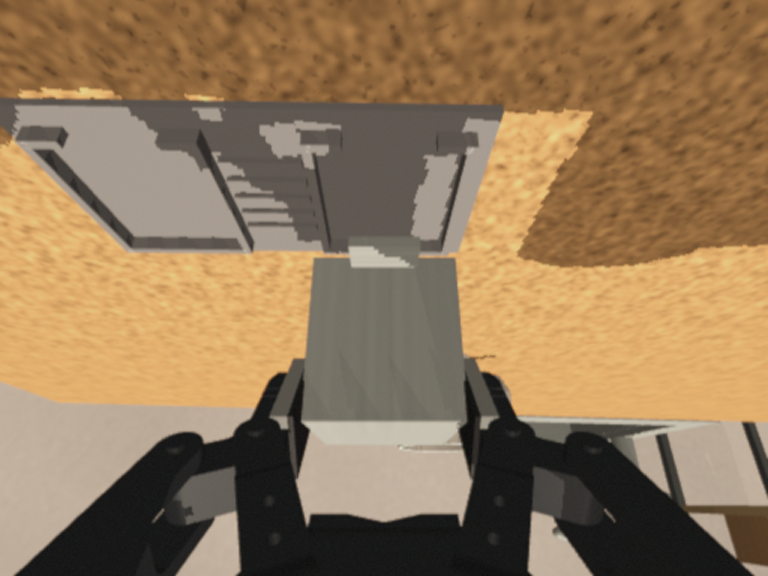

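Seen from below, the pot is held mouth down. Its rim edge runs from (315,258) to (455,258) with the tab at the top, in line with the tray, and the near bay's gap spans x 340–437 at y≈140. I'll check the lateral fit by projection.

Run:
```python
from h import *
d=cam("wrist");k=1.5
a=[pix2plane(d,u/k,v/k,12)[:2] for u,v in[(341,133),(438,133)]]
print(a,np.mean(a,0),"pred gap mid outer",(np.array([519.9,200.9])+42*np.array([.1137,-.9935])).round(1))
s=arm.read_state();Rc=R.from_quat(s["ee_rot"]);print(s["position"],Rc.as_matrix().round(3))
z=s["position"][2]-16
b=[pix2plane(d,u/k,v/k,z)[:2] for u,v in[(315,258),(455,258)]];print(b,np.mean(b,0))
print("pred after target, mid tab-end rim:",np.array([519.9,200.9])+33*np.array([.1137,-.9935]))
```

```text
[array([544.27222982, 156.89609648]), array([507.80288127, 152.03721244])] [526.03755555 154.46665446] pred gap mid outer [524.7 159.2]
[520.71236704 213.60652168  74.79531991] [[ 0.093 -0.992 -0.081]
 [-0.702 -0.123  0.701]
 [-0.706 -0.008 -0.708]]
[array([550.72326109, 171.53767653]), array([500.81797316, 164.60553686])] [525.77061713 168.0716067 ]
pred after target, mid tab-end rim: [523.6521 168.1145]
```

Call:
drive_tool([
  [[0.61,0.03,0.52],[0,0,0.12]],
  [[0.61,0.03,0.52],[0,0,0.12]],
  [[0.61,0.03,0.52],[0,0,0.12]],
  [[0.61,0.03,0.52],[0,0,0.12]],
  [[0.61,0.03,0.52],[0,0,0.12]],
  [[0.61,0.03,0.52],[0,0,0.12]],
  [[0,0,0],[0,0,0]],
  [[0,0,0],[0,0,0]],
  [[0,0,0],[0,0,0]],
])

```text
clock: 12.4
position: [519.5, 209.7, 26.1]
ee_rot: [0.689, -0.616, -0.286, -0.254]
contact_force: [-0.2, -0.7, -0.8]
gripper_width: 50.7
grasp_force: 62.9
```

Call:
drive_tool([
  [[0.1,0,0.1],[0,0,0]],
  [[0.1,0,0.1],[0,0,0]],
  [[0,0,0],[0,0,0]],
])

```text
clock: 12.7
position: [519.1, 209.6, 22.9]
ee_rot: [0.689, -0.616, -0.286, -0.254]
contact_force: [0.0, -0.1, -0.5]
gripper_width: 51.0
grasp_force: 62.9
```

Run:
```python
from h import *
go((519.3,210.1,20),rot(-83.47,-45))
```

```text
delta cm [ 0.18 -0.02  0.24] rotvec deg [ 0.1  0.  -0.2] joints [ 0.14  0.58 -0.15 -0.94 -1.06  0.55]
```

Call:
drive_tool([
  [[0.1,0,0.1],[0,0,0]],
  [[0.07,0,0.07],[0,0,0]],
  [[0,0,0],[0,0,0]],
  [[0,0,0],[0,0,0]],
])

```text
clock: 13.1
position: [519.3, 209.6, 21.5]
ee_rot: [0.689, -0.615, -0.286, -0.254]
contact_force: [-1.0, -2.9, 5.8]
gripper_width: 50.8
grasp_force: 63.5
```

Call:
drive_tool([
  [[0.08,0,0.08],[0,0,0]],
  [[0,0,0],[0,0,0]],
  [[0,0,0],[0,0,0]],
])

```text
clock: 13.4
position: [519.3, 209.6, 21.4]
ee_rot: [0.689, -0.615, -0.287, -0.255]
contact_force: [-1.8, -3.7, 10.3]
gripper_width: 50.9
grasp_force: 64.2
```

Call:
drive_tool([
  [[0,0,0],[0,0,0]],
  [[0,0,0],[0,0,0]],
  [[0,0,0],[0,0,0]],
  [[0,0,0],[0,0,0]],
  [[0,0,0],[0,0,0]],
  [[0,0,0],[0,0,0]],
], claw=8.5)

```text
clock: 14.0
position: [519.1, 209.6, 19.2]
ee_rot: [0.689, -0.616, -0.286, -0.254]
contact_force: [-0.0, -0.5, -0.1]
gripper_width: 84.7
grasp_force: 0.0
```

Call:
drive_tool([
  [[0,0,-1.5],[0,0,0]],
  [[0,0,-3],[0,0,0]],
  [[0,0,-3],[0,0,0]],
  [[0,0,-4],[0,0,0]],
  [[0,0,-4],[0,0,0]],
  [[0,0,-4],[0,0,0]],
  [[0,0,-4],[0,0,0]],
  [[0,0,0],[0,0,0]],
  [[0,0,0],[0,0,0]],
])

```text
clock: 14.9
position: [538.6, 43.5, 186.7]
ee_rot: [0.688, -0.616, -0.285, -0.255]
contact_force: [-0.0, 0.8, -0.7]
gripper_width: 84.9
grasp_force: 0.0
```

Run:
```python
from h import *
d=cam("wrist");save(d,"w4.png",k=1.5);np.save("w4.npy",d,allow_pickle=True)
go((550,-80,230),rot(-92,0)); go((550,-80,230),rot(-92,45))
```

```text
delta cm [  5.69   0.2  -11.96] rotvec deg [ 3.5 44.9  7.9] joints [-0.12  0.42  0.04 -0.76 -1.46  0.43]
delta cm [  5.69   0.2  -11.96] rotvec deg [ 0.2 89.8  9.3] joints [-0.12  0.42  0.04 -0.76 -1.46  0.43]
```

View pics/w4.png

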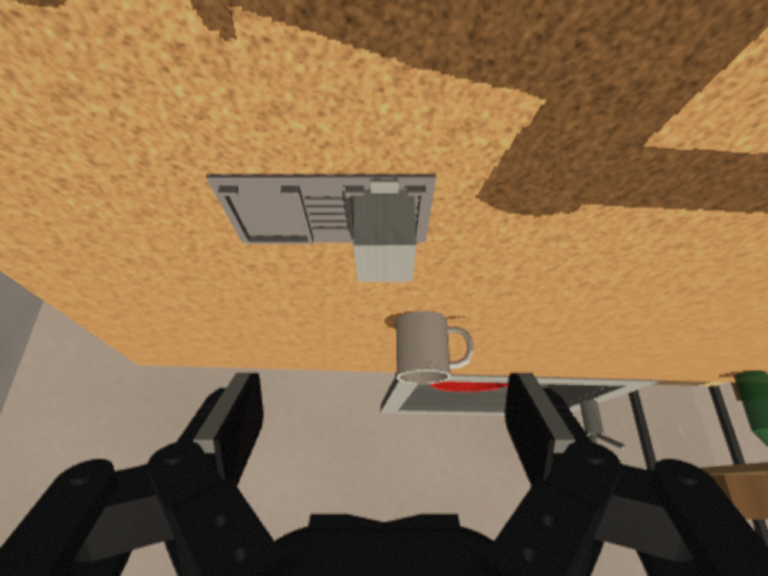

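The pot sits in the bay at about (385,225), its tab in the gap at (384,186), parallel to the tray. Now the standing pot.

Call:
drive_tool([
  [[0,0,0],[0,7.48,0.78]],
  [[0,0,0],[0,7.48,0.78]],
  [[0,0,0],[0,7.48,0.78]],
  [[0,0,0],[0,7.48,0.78]],
  [[0,0,0],[0,7.48,0.78]],
  [[0,0,0],[0,7.48,0.78]],
  [[0,0,0],[0,7.48,0.78]],
  [[0,0,0],[0,7.48,0.78]],
  [[0,0,0],[0,7.48,0.78]],
  [[0,0,0],[0,7.48,0.78]],
  [[0,0,0],[0,7.48,0.78]],
  [[0,0,0],[0,7.48,0.78]],
])

```text
clock: 16.15
position: [537.8, 45.5, 185.4]
ee_rot: [-0.642, 0.662, -0.267, -0.278]
contact_force: [-0.2, -0.4, -0.1]
gripper_width: 84.9
grasp_force: 0.0
```

Call:
drive_tool([
  [[0,0,0],[0,0,0]],
  [[0,0,0],[0,0,0]],
])

```text
clock: 16.35
position: [537.6, 45.1, 184.2]
ee_rot: [-0.643, 0.663, -0.264, -0.277]
contact_force: [0.4, 0.9, 0.4]
gripper_width: 85.0
grasp_force: 0.0
```

Run:
```python
from h import *
t=rot(-92.3,45)
go((554.2,12.2,127),t);go((550.,-93.8,21),t)
```

```text
delta cm [-1.75 -1.8   6.33] rotvec deg [-0.1 -0.   0.6] joints [ 0.69  0.46 -0.37  0.57 -1.37 -1.02]
delta cm [-1.75 -1.79 21.32] rotvec deg [-0.1 -0.   0.6] joints [ 0.69  0.46 -0.37  0.57 -1.37 -1.02]
```

Call:
drive_tool([
  [[-0.58,-0.6,2.1],[0,0,0.2]],
  [[-0.58,-0.6,2.1],[0,0,0.2]],
  [[-0.58,-0.6,2.1],[0,0,0.2]],
  [[0,0,2.5],[0,0,0]],
  [[0,0,2.5],[0,0,0]],
  [[0,0,2.5],[0,0,0]],
  [[0,0,2.5],[0,0,0]],
  [[0,0,2.5],[0,0,0]],
  [[0,0,1.5],[0,0,0]],
  [[0,0,1],[0,0,0]],
  [[0,0,0],[0,0,0]],
  [[0,0,0],[0,0,0]],
])

```text
clock: 17.55
position: [551.9, -94.1, 23.3]
ee_rot: [-0.639, 0.668, -0.266, -0.274]
contact_force: [0.8, -0.4, 0.6]
gripper_width: 85.0
grasp_force: 0.0
```

Call:
drive_tool([
  [[0,0,0],[0,0,0]],
  [[0,0,0],[0,0,0]],
  [[0,0,0],[0,0,0]],
  [[0,0,0],[0,0,0]],
  [[0,0,0],[0,0,0]],
  [[0,0,0],[0,0,0]],
  [[0,0,0],[0,0,0]],
  [[0,0,0],[0,0,0]],
], claw=4.5)

```text
clock: 18.35
position: [552.1, -93.5, 23.4]
ee_rot: [-0.639, 0.667, -0.267, -0.274]
contact_force: [-0.6, 3.5, 5.4]
gripper_width: 50.5
grasp_force: 62.9
```

Call:
drive_tool([
  [[1,0,-1],[0,0,0]],
  [[1.9,0,-1.9],[0,0,0]],
  [[1.9,0,-1.9],[0,0,0]],
  [[1.9,0,-1.9],[0,0,0]],
  [[1.8,0,-1.8],[0,0,0]],
  [[0,0,0],[0,0,0]],
])

```text
clock: 18.95
position: [552.0, -93.5, 145.9]
ee_rot: [-0.639, 0.669, -0.267, -0.271]
contact_force: [0.3, 0.5, -0.8]
gripper_width: 50.4
grasp_force: 62.5
```

Call:
drive_tool([
  [[0,0,0],[0,-7.5,0]],
  [[0,0,0],[0,-7.5,0]],
  [[0,0,0],[0,-7.5,0]],
  [[0,0,0],[0,-7.5,0]],
  [[0,0,0],[0,-7.5,0]],
  [[0,0,0],[0,-7.5,0]],
  [[0,0,0],[0,-7.5,0]],
  [[0,0,0],[0,-7.5,0]],
  [[0,0,0],[0,-7.5,0]],
  [[0,0,0],[0,-7.5,0]],
  [[0,0,0],[0,-7.5,0]],
  [[0,0,0],[0,-7.5,0]],
])

```text
clock: 20.15
position: [550.8, -94.6, 143.0]
ee_rot: [-0.639, 0.665, 0.265, 0.28]
contact_force: [0.5, 0.1, -1.6]
gripper_width: 50.8
grasp_force: 62.4
```

Call:
drive_tool([
  [[0,0,0],[0,0,0]],
  [[0,0,0],[0,0,0]],
])

```text
clock: 20.35
position: [550.1, -95.0, 141.2]
ee_rot: [-0.639, 0.667, 0.264, 0.277]
contact_force: [1.1, -0.0, -0.8]
gripper_width: 50.9
grasp_force: 62.5
```

Run:
```python
from h import *
t=rot(-92.3,-45)
go((550.,-93.8,36),t);go((550.,-93.8,27),t)
```

```text
delta cm [7.36 0.03 7.52] rotvec deg [-0.2  0.  -0.1] joints [-0.36  0.53  0.09 -0.74 -1.47  0.52]
delta cm [8.   0.03 8.16] rotvec deg [-0.2  0.  -0.1] joints [-0.36  0.53  0.09 -0.74 -1.47  0.52]
```

Call:
drive_tool([
  [[1.5,0,1.5],[0,0,0]],
  [[1.5,0,1.5],[0,0,0]],
  [[1.5,0,1.5],[0,0,0]],
  [[1.5,0,1.5],[0,0,0]],
  [[1.3,0,1.3],[0,0,0]],
  [[0.3,0,0.3],[0,0,0]],
  [[0.1,0,0.1],[0,0,0]],
  [[0,0,0],[0,0,0]],
  [[0,0,0],[0,0,0]],
])

```text
clock: 21.25
position: [551.9, -94.6, 34.8]
ee_rot: [-0.64, 0.666, 0.263, 0.278]
contact_force: [0.2, 0.2, -0.2]
gripper_width: 50.8
grasp_force: 62.5
```

Call:
drive_tool([
  [[0.1,0,0.1],[0,0,0]],
  [[0.1,0,0.1],[0,0,0]],
  [[0,0,0],[0,0,0]],
  [[0,0,0],[0,0,0]],
])

```text
clock: 21.65
position: [551.2, -94.3, 31.2]
ee_rot: [-0.64, 0.666, 0.264, 0.278]
contact_force: [0.1, 0.5, -2.3]
gripper_width: 50.5
grasp_force: 62.5
```

Call:
drive_tool([
  [[0.1,0,0.1],[0,0,0]],
  [[0.1,0,0.1],[0,0,0]],
  [[0,0,0],[0,0,0]],
  [[0,0,0],[0,0,0]],
])

```text
clock: 22.05
position: [551.2, -94.2, 28.1]
ee_rot: [-0.64, 0.666, 0.264, 0.278]
contact_force: [0.7, -0.2, -1.0]
gripper_width: 50.5
grasp_force: 62.5
```

Call:
drive_tool([
  [[0.08,0,0.08],[0,0,0]],
  [[0,0,0],[0,0,0]],
  [[0,0,0],[0,0,0]],
])

```text
clock: 22.35
position: [551.2, -94.2, 27.0]
ee_rot: [-0.64, 0.666, 0.264, 0.278]
contact_force: [0.3, -0.5, -0.6]
gripper_width: 50.8
grasp_force: 62.5
```

Call:
drive_tool([
  [[0.08,0,0.08],[0,0,0]],
  [[0,0,0],[0,0,0]],
  [[0,0,0],[0,0,0]],
])

```text
clock: 22.65
position: [551.3, -94.4, 26.8]
ee_rot: [-0.64, 0.666, 0.264, 0.278]
contact_force: [-1.9, -1.0, 4.2]
gripper_width: 50.5
grasp_force: 62.9
```

Call:
drive_tool([
  [[0.08,0,0.08],[0,0,0]],
  [[0,0,0],[0,0,0]],
  [[0,0,0],[0,0,0]],
])

```text
clock: 22.95
position: [551.2, -94.4, 26.7]
ee_rot: [-0.641, 0.665, 0.264, 0.278]
contact_force: [-2.0, -1.2, 9.7]
gripper_width: 50.8
grasp_force: 63.4
```

Call:
drive_tool([
  [[0,0,0],[0,0,0]],
  [[0,0,0],[0,0,0]],
  [[0,0,0],[0,0,0]],
  [[0,0,0],[0,0,0]],
  [[0,0,0],[0,0,0]],
  [[0,0,-1.5],[0,0,0]],
  [[0,0,-3],[0,0,0]],
  [[0,0,-4],[0,0,0]],
  [[0,0,-4],[0,0,0]],
  [[0,0,-4],[0,0,0]],
  [[0,0,-4],[0,0,0]],
  [[0,0,0],[0,0,0]],
], claw=8.5)

```text
clock: 24.15
position: [545.5, -244.9, 174.3]
ee_rot: [-0.641, 0.667, 0.258, 0.278]
contact_force: [0.5, 0.1, 0.8]
gripper_width: 84.8
grasp_force: 0.0
```

Call:
drive_tool([
  [[0,0,-2],[0,7.5,0]],
  [[0,0,-2],[0,7.5,0]],
  [[0,0,-2],[0,7.5,0]],
  [[0,0,-2],[0,7.5,0]],
  [[0,0,0],[0,7.5,0]],
  [[0,0,0],[0,7.5,0]],
  [[0,0,0],[0,0,0]],
  [[0,0,0],[0,0,0]],
])

```text
clock: 24.95
position: [542.1, -282.1, 235.7]
ee_rot: [-0.693, 0.721, -0.001, 0.002]
contact_force: [-0.3, 0.2, 0.2]
gripper_width: 85.0
grasp_force: 0.0
```

Run:
```python
from h import *
s=arm.read_state();print(s["position"],s["joints"].round(2))
d=cam("wrist");np.save("w5.npy",d,allow_pickle=True)
p=proj(d,[550,-100,66])[0];print(p)
x,y=(p-60).clip(0).astype(int);print(x,y)
save(d,"w5.png",(x,y,x+120,min(y+120,384)),4)
```

```text
[ 542.09228487 -282.07678203  235.68216696] [-0.22  0.34  0.02 -0.   -1.25  0.18]
[255.9578892  289.70109367]
195 229
```

View pics/w5.png

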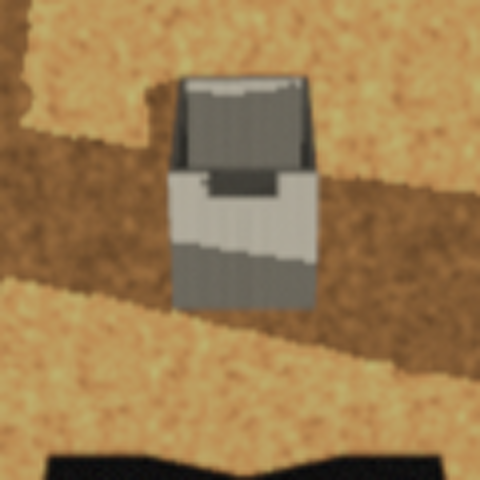

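The pot now lies on its plain end with the tab up. Its top face has crop corners (168,172), (318,172), (315,309) and (173,309).

Run:
```python
from h import *
d=np.load("w5.npy",allow_pickle=True).item()
W=np.array([pix2plane(d,(x+.5)/4-.5+195,(y+.5)/4-.5+229,66)[:2] for x,y in[(168,172),(318,172),(315,309),(173,309)]])
e=np.roll(W,-1,0)-W
print(W.round(1).tolist(),np.linalg.norm(e,axis=1).round(1),np.degrees(np.arctan2(e[:,1],e[:,0])).round(1))
base=(W[2]+W[3])/2;print("base",base,"c",W.mean(0), "pred base 552.1,-71.4")
az=-92.3;m=np.array([np.cos(np.radians(az)),np.sin(np.radians(az))])
base=W.mean(0)-29*m;p=base+41*m;print(base,p)
t=rot(az,45)
go((p[0]-106*m[0],p[1]-106*m[1],127),t);go((p[0],p[1],21),t)
```

```text
[[575.7, -131.2], [523.6, -129.3], [525.7, -70.8], [577.4, -72.6]] [52.1 58.5 51.7 58.6] [177.9  87.9  -2.  -91.7]
base [551.59526812 -71.70698249] c [ 550.62008657 -100.96288555] pred base 552.1,-71.4
[551.78390855 -71.98624809] [ 550.13850506 -112.95321829]
delta cm [-2.761e+01  1.000e-02  1.092e+01] rotvec deg [-0.2 45.1 -0.2] joints [-0.22  0.34  0.03 -0.   -1.25  0.18]
delta cm [-16.99   0.05  21.5 ] rotvec deg [-0.2 45.1 -0.2] joints [-0.22  0.34  0.03 -0.   -1.25  0.18]
```

Call:
drive_tool([
  [[-4.6,0,0],[0,0,0]],
  [[-4.6,0,0],[0,0,0]],
  [[-4.6,0,0],[0,0,0]],
  [[-4.6,0,0],[0,0,0]],
  [[-4.6,0,0],[0,0,0]],
  [[-4.6,0,0],[0,0,0]],
  [[0,0,0],[0,0,0]],
])

```text
clock: 25.7
position: [555.1, -4.0, 235.7]
ee_rot: [-0.693, 0.721, -0.001, 0.003]
contact_force: [0.0, -0.2, -0.7]
gripper_width: 85.1
grasp_force: 0.0
```

Call:
drive_tool([
  [[0,0,0],[0,7.5,0]],
  [[0,0,0],[0,7.5,0]],
  [[0,0,0],[0,7.5,0]],
  [[0,0,0],[0,7.5,0]],
  [[0,0,0],[0,7.5,0]],
  [[0,0,0],[0,7.5,0]],
  [[0,0,0],[0,0,0]],
  [[0,0,0],[0,0,0]],
])

```text
clock: 26.5
position: [554.3, -8.1, 234.8]
ee_rot: [-0.639, 0.668, -0.265, -0.275]
contact_force: [0.3, -0.4, 0.1]
gripper_width: 84.7
grasp_force: 0.0
```

Run:
```python
from h import *
t=rot(-92.3,45)
go((554.4,-7,127),t);go((550.1,-113,21),t)
```

```text
delta cm [-7.69  0.02  7.56] rotvec deg [ 0.   0.1 -0.3] joints [ 0.59  0.4  -0.34  0.62 -1.4  -0.93]
delta cm [-7.660e+00  2.000e-02  2.256e+01] rotvec deg [ 0.   0.1 -0.3] joints [ 0.59  0.4  -0.34  0.62 -1.4  -0.93]
```

Call:
drive_tool([
  [[-2.56,0,2.52],[0,0,-0.1]],
  [[-2.56,0,2.52],[0,0,-0.1]],
  [[-2.56,0,2.52],[0,0,-0.1]],
  [[0,0,2.5],[0,0,0]],
  [[0,0,2.5],[0,0,0]],
  [[0,0,2.5],[0,0,0]],
  [[0,0,2.5],[0,0,0]],
  [[0,0,2.5],[0,0,0]],
  [[0,0,1.5],[0,0,0]],
  [[0,0,0.9],[0,0,0]],
  [[0,0,0],[0,0,0]],
  [[0,0,0],[0,0,0]],
])

```text
clock: 27.7
position: [551.4, -111.8, 23.3]
ee_rot: [-0.64, 0.667, -0.266, -0.274]
contact_force: [-0.7, 0.8, 0.2]
gripper_width: 84.7
grasp_force: 0.0
```

Call:
drive_tool([
  [[0,0,0],[0,0,0]],
  [[0,0,0],[0,0,0]],
  [[0,0,0],[0,0,0]],
  [[0,0,0],[0,0,0]],
  [[0,0,0],[0,0,0]],
  [[0,0,0],[0,0,0]],
  [[0,0,0],[0,0,0]],
  [[0,0,0],[0,0,0]],
], claw=4.5)

```text
clock: 28.5
position: [551.2, -111.0, 23.2]
ee_rot: [-0.641, 0.665, -0.266, -0.275]
contact_force: [-1.8, 3.6, 5.3]
gripper_width: 50.9
grasp_force: 63.1
```

Call:
drive_tool([
  [[1,0,-1],[0,0,0]],
  [[2.6,0,-2.6],[0,0,0]],
  [[2.6,0,-2.6],[0,0,0]],
  [[2.6,0,-2.6],[0,0,0]],
  [[2.6,0,-2.6],[0,0,0]],
  [[2.6,0,-2.6],[0,0,0]],
  [[0,0,0],[0,0,0]],
])

```text
clock: 29.2
position: [552.2, -110.8, 224.4]
ee_rot: [-0.64, 0.667, -0.267, -0.271]
contact_force: [0.8, 0.4, -1.8]
gripper_width: 51.0
grasp_force: 62.7
```

Call:
drive_tool([
  [[0,0,0],[0,-7.5,0]],
  [[0,0,0],[0,-7.5,0]],
  [[0,0,0],[0,-7.5,0]],
  [[0,0,0],[0,-7.5,0]],
  [[0,0,0],[0,-7.5,0]],
  [[0,0,0],[0,-7.5,0]],
  [[0,0,0],[0,0,0]],
  [[0,0,0],[0,0,0]],
])

```text
clock: 30.0
position: [549.4, -112.7, 219.2]
ee_rot: [-0.693, 0.721, 0.0, -0.001]
contact_force: [-0.2, -0.4, -1.1]
gripper_width: 50.6
grasp_force: 62.7
```

Run:
```python
from h import *
go((628,100,220),rot(-83.47,0))
```

```text
delta cm [-21.57  -6.99  -0.1 ] rotvec deg [ 0.1 -0.  -8.8] joints [ 0.09  0.26 -0.12  0.   -1.18 -0.13]
```

Call:
drive_tool([
  [[-3.6,-1.17,0],[0,0,-1.47]],
  [[-3.6,-1.17,0],[0,0,-1.47]],
  [[-3.6,-1.17,0],[0,0,-1.47]],
  [[-3.6,-1.17,0],[0,0,-1.47]],
  [[-3.6,-1.17,0],[0,0,-1.47]],
  [[-3.6,-1.17,0],[0,0,-1.47]],
  [[0,0,0],[0,0,0]],
  [[0,0,0],[0,0,0]],
])

```text
clock: 30.8
position: [613.5, 107.4, 218.8]
ee_rot: [0.748, -0.664, -0.0, 0.001]
contact_force: [-0.5, -0.5, -2.0]
gripper_width: 50.7
grasp_force: 62.7
```

Call:
drive_tool([
  [[0,0,0],[0,-7.5,0]],
  [[0,0,0],[0,-7.5,0]],
  [[0,0,0],[0,-7.5,0]],
  [[0,0,0],[0,-7.5,0]],
  [[0,0,0],[0,-7.5,0]],
  [[0,0,0],[0,-7.5,0]],
  [[0,0,0],[0,0,0]],
  [[0,0,0],[0,0,0]],
])

```text
clock: 31.6
position: [614.2, 104.1, 219.4]
ee_rot: [0.689, -0.616, -0.286, -0.254]
contact_force: [-0.5, -0.5, -1.0]
gripper_width: 51.0
grasp_force: 62.8
```

Run:
```python
from h import *
t=rot(-83.47,-45)
go((628.4,222.6,75),t)
```

```text
delta cm [ 1.97 -2.78 18.43] rotvec deg [ 0.1 -0.1 -0.1] joints [-0.02  0.48  0.23 -0.78 -1.49  0.26]
```

Call:
drive_tool([
  [[0.39,-0.56,3.7],[0,0,0]],
  [[0.39,-0.56,3.7],[0,0,0]],
  [[0.39,-0.56,3.7],[0,0,0]],
  [[0.39,-0.56,3.7],[0,0,0]],
  [[0.39,-0.56,3.7],[0,0,0]],
  [[0,0,0],[0,0,0]],
  [[0,0,0],[0,0,0]],
  [[0,0,0],[0,0,0]],
])

```text
clock: 32.4
position: [629.7, 225.4, 78.1]
ee_rot: [0.691, -0.613, -0.284, -0.256]
contact_force: [0.8, 0.3, -0.5]
gripper_width: 50.9
grasp_force: 62.8
```

Run:
```python
from h import *
t=rot(-83.47,-45)
go((628.4,222.6,30),t)
print(arm.read_state()["position"])
```

```text
delta cm [3.58 0.19 3.21] rotvec deg [-0.1 -0.   0.3] joints [ 0.15  0.63  0.14 -0.86 -1.2   0.35]
[629.74796287 225.42301559  78.05483933]
```

Call:
drive_tool([
  [[0.6,0.03,0.53],[0,0,0]],
  [[0.6,0.03,0.53],[0,0,0]],
  [[0.6,0.03,0.53],[0,0,0]],
  [[0.6,0.03,0.53],[0,0,0]],
  [[0.6,0.03,0.53],[0,0,0]],
  [[0.6,0.03,0.53],[0,0,0]],
  [[0,0,0],[0,0,0]],
  [[0,0,0],[0,0,0]],
  [[0,0,0],[0,0,0]],
])

```text
clock: 33.3
position: [628.0, 222.3, 28.6]
ee_rot: [0.69, -0.614, -0.285, -0.255]
contact_force: [-0.9, -0.6, -0.9]
gripper_width: 51.0
grasp_force: 62.8
```

Run:
```python
from h import *
t=rot(-83.47,-45)
go((628.5,222.6,25),t)
s=arm.read_state();print(s["position"],s["contact_force"])
```

```text
delta cm [ 0.23 -0.05  0.27] rotvec deg [0.  0.  0.2] joints [ 0.14  0.7   0.11 -0.88 -1.15  0.42]
[628.01378851 222.27906649  28.58241578] [-0.94178202 -0.59365024 -0.85004522]
```

Call:
drive_tool([
  [[0.1,0,0.1],[0,0,0]],
  [[0.1,0,0.1],[0,0,0]],
  [[0,0,0],[0,0,0]],
  [[0,0,0],[0,0,0]],
])

```text
clock: 33.7
position: [627.6, 222.2, 25.4]
ee_rot: [0.69, -0.614, -0.286, -0.255]
contact_force: [-0.1, -0.1, -0.8]
gripper_width: 51.1
grasp_force: 62.8
```

Call:
drive_tool([
  [[0.1,0,0.1],[0,0,0]],
  [[0.05,0,0.05],[0,0,0]],
  [[0,0,0],[0,0,0]],
  [[0,0,0],[0,0,0]],
])

```text
clock: 34.1
position: [627.6, 222.2, 23.2]
ee_rot: [0.69, -0.614, -0.286, -0.255]
contact_force: [0.1, -0.0, -0.7]
gripper_width: 50.6
grasp_force: 63.0
```

Call:
drive_tool([
  [[0.09,0,0.09],[0,0,0]],
  [[0.05,0,0.05],[0,0,0]],
  [[0,0,0],[0,0,0]],
  [[0,0,0],[0,0,0]],
])

```text
clock: 34.5
position: [627.7, 222.2, 23.1]
ee_rot: [0.69, -0.613, -0.286, -0.256]
contact_force: [-2.1, -1.6, 6.9]
gripper_width: 50.8
grasp_force: 63.7
```

Contact is at the expected floor height, so I'll release, back off and look.

Call:
drive_tool([
  [[0,0,0],[0,0,0]],
  [[0,0,0],[0,0,0]],
  [[0,0,0],[0,0,0]],
  [[0,0,0],[0,0,0]],
  [[0,0,0],[0,0,0]],
  [[0,0,-1.5],[0,0,0]],
  [[0,0,-3],[0,0,0]],
  [[0,0,-4],[0,0,0]],
  [[0,0,-4],[0,0,0]],
  [[0,0,-4],[0,0,0]],
  [[0,0,-2],[0,0,0]],
  [[0,0,0],[0,0,0]],
], claw=8.5)

```text
clock: 35.7
position: [644.6, 89.1, 155.5]
ee_rot: [0.69, -0.614, -0.282, -0.257]
contact_force: [0.4, 0.3, 0.0]
gripper_width: 84.9
grasp_force: 0.0
```

Run:
```python
from h import *
d=cam("wrist");np.save("w6.npy",d,allow_pickle=True)
c=proj(d,[574,180,30])[0].astype(int);print(c,arm.read_state()["contact_force"])
x,y=max(c[0]-100,0),max(c[1]-75,0)
save(d,"w6.png",(x,y,x+200,y+150),4)
# expected corners (crop px) of pot bases (z=62) and rim tab-end corners (z=4) when seated at bay centres
t=np.array([.1137,-.9935,0]);n=np.array([.9935,.1137,0])
for b in[(629.1,213.5,0),(519.9,200.9,0)]:
    b=np.array(b)
    P=[b+i*33*t+j*26*n+[0,0,z] for z in(62,4) for i,j in((1,1),(1,-1),(-1,1),(-1,-1))]
    print(((proj(d,P)-[x,y]+.5)*4-.5).round(0).tolist())
```

```text
[308 151] [ 0.7070585  -0.25960357 -0.691012  ]
[[105.0, 389.0], [296.0, 391.0], [119.0, 490.0], [279.0, 491.0], [113.0, 218.0], [289.0, 219.0], [125.0, 338.0], [275.0, 339.0]]
[[508.0, 392.0], [699.0, 393.0], [458.0, 492.0], [619.0, 494.0], [486.0, 220.0], [663.0, 221.0], [442.0, 340.0], [593.0, 341.0]]
```

View pics/w6.png

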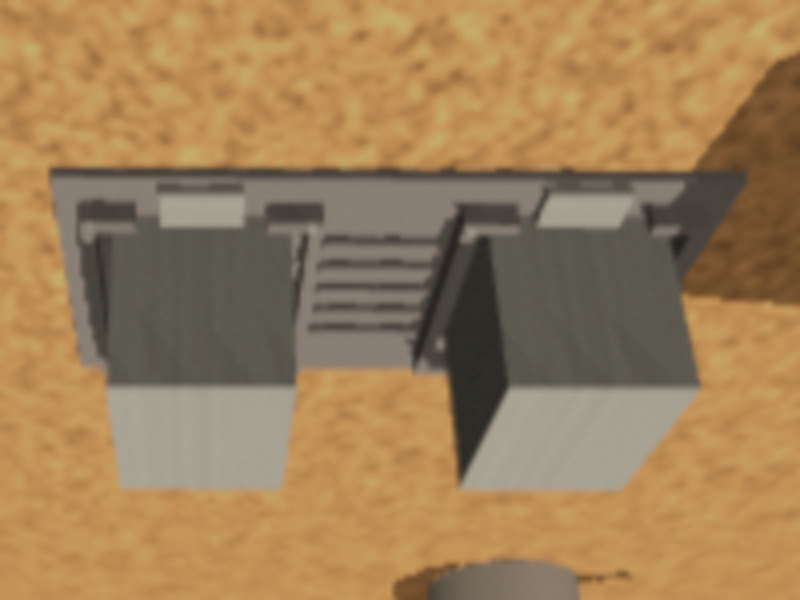

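Both pots sit flat in their bays with the tabs in the gaps. The measured base corners, (107,386), (296,386), (508,386) and (699,386), lie within about 7 crop pixels (about 2 camera pixels) of those predicted for seated pots.

```bash
python3 -c "
from bench import arm
print(arm.job_done())"
```

```text
the job is handed in; nothing more can be done
None
```

The job is handed in at about 36 s: both pots are mouth down and flat, one in each tray bay, with their tabs in the wall gaps, and the arm never went near the bowl, mug or bottle.

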